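Seat a flanged hub on the spray-stand spindle

TASK

Get the flanged aluminium hub ready for spraying: lower it, flange down and square, over the upright rod of the blue spray stand, and with it push the snug orange stop ring down the rod until the ring is fully home and the hub sits on it, then let go. The rod is clamped anywhere along the slot of the stand, so feel for it; be gentle, never bear on the stand with more than 30 N, and leave the other things on the bench where they are.

Things in the scene. Friction and masses are not known exactly. Their poses are not given: they have to be found in the camera images.
- hub: Loose aluminium hub, about 0.35 kg, 80 mm tall: flange 80 mm across, 10 mm thick at the bottom, above it a round sleeve 40 mm across (grip it here from above); straight bore 18 mm across right through. Origin on the axis in the flange's underside, z up the axis. It stands on its flange on the bench left or right of the stand; any yaw will do.
- stand: Blue spray stand fixed to the bench: plate 170 x 110 x 15 mm, origin at the middle of its underside, x along its 170 mm side and its dark slot, z up. In the slot an upright steel rod with a dark foot disc 44 mm across (top 25 mm above the bench) and an orange stop ring, 38 mm across, 12 mm high. Hub home on the ring: its underside 37 mm above the bench, rod end 5 mm above its top.
- rod_line (a point): Point 122 mm straight above the stand's origin: the middle of the line on which the rod's end lies. Rod 16 mm across (1 mm slack all round in the hub's bore), end rounded by only 1 mm, axis upright at y = 0 and anywhere from x = -14 to +14 mm in the stand's frame, firmly clamped but on a rubber buffer (sinks 1 mm per 10 N); where along this line is not reported.
- stop_ring (a joint): Height in m of the orange stop ring above its home on the foot of the rod: 0 = fully home, at the start 0.018 to 0.032. It fits snugly: a steady push of about 9 N (the hub's weight of 3 to 4 N counts toward it, but is not enough alone) slides it down, and it stays where it is left.
- yellow_tin: Small closed paint tin with a yellow blot on the lid, 74 mm across and 62 mm high, origin at the middle of its underside; a bystander, on the other side of the stand from the hub.
- masking_tape: Tan roll of masking tape lying flat, 104 mm across and 24 mm high, origin at the middle of its underside; a bystander behind the stand.
- sanding_block: Blue sanding block 64 x 118 x 30 mm, long along its y axis, origin at the middle of its underside; a bystander at the right of the stand.
- film_gauge: Black and yellow hand gauge 126 x 58 x 26 mm, long along its x axis, origin at the middle of its underside; a bystander at the back right.
Not all that is in view belongs to the job. What is shaped like the hub but purple is not meant.

How it is judged:
By the outcome, as a careful person would: the job done as asked, in the order asked, and still so for the second after the job is handed in, with the robot touching nothing.
It also fails if it takes over 64 s, if anything falls off the work surface, if the arm or the gripper's body presses on something with over 40 N, if the wrist force passes 120 N, or if a joint passes its speed limit or range.

ROBOT

A 6-joint arm with a two-finger parallel gripper is mounted at the origin on a cart in front of the work surface, level with it; the furniture and walls round the work are solid. World frame = base frame: x ahead of the robot, y to its left, z up, the work surface at z = 0. Lengths are in m, angles in degrees, forces in N, time in s.
With the tool pointing down it reaches from about 0.3 to 0.75 m from the base axis. Payload 8.5 kg.
Tool frame: the origin (TCP) lies at the very end of the fingers, on their centre line; the grasp point (between the pads) lies 19 mm behind it; z points along the fingers, y is the line along which they close (so a half turn about z gives the same grasp; the last joint's range is limited). The gripper opens to 85 mm and grips with 20 to 120 N. Pads are 22 mm wide; open, the fingers measure 114 mm over their backs; the gripper's body (76 mm by 85 mm) begins 54 mm behind the grasp point. The pads swing forward as they close: fully open they stand 13 mm farther back than shut.
Start: joints at [-12.336, 21.807, 74.336, -0, 83.858, -12.336], TCP at [0.55, 0, 0.231] pointing down, gripper open.
Joint ranges: [-178.18, 178.18], [-50.72, 133.34], [12.68, 142.11], [-81.47, 261.47], [9.98, 163.14], [-165.26, 165.26]. Speed limits (degrees/s): [136.94, 136.94, 180, 180, 180, 180].

INTERFACE

Orientations are given as a 3x3 rotation matrix whose columns are the frame's x, y, z axes.
In Python, from rig import observe, cams, ticket gives the robot as it stands.
- The arm moves only by the tool move_arm, never from a script. Its arguments are lists of equal length, an entry for each row: "jaw": the finger opening in cm, from 0 to 8.54; "dp": the shift along the tool's x, y, z in cm, a list of three; "turn": the turn, a rotation vector about the tool's x, y, z in rad, a list of three. In form: {"jaw": [jaw, ...], "dp": [[tx, ty, tz], ...], "turn": [[wx, wy, wz], ...]}. A call has 1 to 12 rows; each row shifts and turns the commanded pose from where the row before left it, along the tool's axes as they then stand; what a row does not reach is not made up. A row lasts 1/12 s, in which the tool goes at most 41.7 mm and 7.16 degrees, less where a joint would pass 70% of its speed; a pose out of reach is approached as far as the arm can. A call is refused whole if a number of a shift passes 4.17 or a number of a turn 0.125, either way. A call with a gripper value outside its range is refused whole. The fingers move at their own pace and stop on an object; "force" is the grip in N (left out, the last holds). Time passes only in rows, so rows that do not move let the fingers close. It gives the time, the measured TCP pose, the force, the opening and the grip force at its end, in the units of the state.
- observe(): the state, without advancing time (a new reading comes with each control period).
- cams.get_image(name): name is "scene" or "side" or "wrist"; returns (picture, depth): 384x512x3 uint8, red, green, blue; 384x512 float32, m along the optical axis (not along the pixel's ray), 0 where there is no reading.
- cams.calibration(name): a dict with "vertical_fov" (degrees; the focal length in pixels is half the picture's height over the tangent of half this angle, whatever the lens; pixels are square), "cx", "cy" (the principal point, pixels), "view" (4x4, takes a point from world to camera coordinates); the wrist camera has in their place "tool_from_camera" (4x4, takes a point from camera to tool coordinates, whose origin is the TCP and whose axes are the flange's). Camera axes: x right, y up, looking along -z (the intrinsics and any distortion apply to the point x, -y, -z); pixel columns grow to the right and rows downward; lengths in m; the calibration is good to about 2 mm. A picture is of the moment at which its call begins: read the wrist's pose just before it. calibration takes no time and is no camera call.
- ticket.close_job(): hands the job in; it is judged then, once.
Trained networks look in the newest picture that a camera, given by its name, has taken for a name from the list of things; names that differ only in an ending like _2 or _b are one class to them, and where a whole thing is asked for, a point or a joint stands for the part that bears it (a point fixed in the world has none). Each returns a list of dicts, best first, with "p" (0 to 1); they miss things now and then, are a little off and sometimes report something else, mostly with a low value. They report only what shows in the picture. A call takes as long as a camera call. They do not tell look-alikes from the thing itself.
- cams.spot_in(camera, query): "box" ([centre column, centre row, width, height] as shares, 0 to 1, of the picture: columns of its width, rows of its height, round what is visible of it).
- cams.outline_of(camera, query): "mask" (384x512 bool, what is visible of it) and "box" ([centre column, centre row, width, height] as shares, 0 to 1, of the picture: columns of its width, rows of its height, round what is visible of it).
- cams.mark_of(camera, query): "location" ([column, row] as shares, 0 to 1, of the picture: columns of its width, rows of its height: a listed point, or the origin of a listed thing).
The state is a dict: "time_s": time; "q": joint angles; "qvel": joint speeds; "joint_efforts": joint torques, N m; "position": TCP position; "tool_rot": TCP orientation; "ft_force": force on the tool from outside, world axes, zero at the start; "wrist_torque": the same for the moment, N m; "grip_width": finger opening in m; "gripper_force": force on a finger pad.
Only numpy, scipy, OpenCV 4.12 (cv2) and the standard library are available. Lean on these libraries where they do the work, as an engineer would, in place of code of your own. Each camera call takes 0.05 s, during which the arm holds its last target. There are 200 camera calls.

## Working session

There is one attempt and no reset: what is moved stays moved. The work goes in short steps, Python scripts to look and compute and a tool call to move; the robot and the scene stay as the last step left them, time stands still between calls to the robot, and variables do not carry over. Pictures are saved under pics/ and viewed, at most 10 in all, crops included, and the job is handed in when it is done.

Besides the shell and the picture viewer there is one more tool, called after "Call:" as name(argument=value, ...) on one line, values as JSON. move_arm: Moves the arm, as the interface text tells. Its arguments: {"type":"object","properties":{"jaw":{"type":"array","items":{"type":"number"}},"dp":{"type":"array","items":{"type":"array","items":{"type":"number"}}},"turn":{"type":"array","items":{"type":"array","items":{"type":"number"}}},"force":{"type":"number"}},"required":["jaw","dp","turn"]}

```bash
mkdir -p pics; ls
cat > h.py <<'E'
from rig import observe, cams, ticket
import numpy as np, cv2
def cam(name, st=None):
    c=cams.calibration(name); f=192/np.tan(np.radians(c['vertical_fov'])/2)
    if name=='wrist':
        T=np.eye(4); T[:3,:3]=np.array(st['tool_rot']).reshape(3,3); T[:3,3]=st['position']
        M=T@np.array(c['tool_from_camera'])
    else: M=np.linalg.inv(np.array(c['view']))
    return f,c['cx'],c['cy'],M,c
def cloud(name,d,st=None):
    f,cx,cy,M,c=cam(name,st); r,q=np.mgrid[0:384,0:512]
    P=np.stack([(q-cx)/f*d,-(r-cy)/f*d,-d,np.ones_like(d)],-1)
    return (P@M.T)[...,:3]
E
python3 - <<'E'
from h import *
st=observe(); print(st['position'],st['tool_rot'],st['ft_force'],st['grip_width'])
for n in ['scene','side','wrist']:
    s=observe();p,d=cams.get_image(n); np.savez(''+n,p=p,d=d)
    c=cams.calibration(n); print(n,{k:(np.round(v,3).tolist() if not isinstance(v,str) else v) for k,v in c.items()})
    print('fov',cam(n,s)[3][:3].round(3).tolist(), (d==0).mean())
    cv2.imwrite(f'pics/{n}.png',p[...,::-1])
    for q in ['hub','stand']:
        try: print(n,q,[(np.round(o['box'],3).tolist(),round(o['p'],2)) for o in cams.spot_in(n,q)])
        except Exception as e: print(e)
a=[cv2.imread(f'pics/{n}.png') for n in ['scene','side']]
cv2.imwrite('pics/both.png',cv2.resize(np.vstack(a),(400,600)) if 0 else np.vstack([cv2.resize(x,(400,300)) for x in a]))
E
```

```text
pics
[5.49715100e-01 5.75255463e-05 2.30692310e-01] [[-3.22098489e-05  9.99998976e-01 -1.43060538e-03]
 [ 9.99999956e-01  3.26301045e-05  2.93738368e-04]
 [ 2.93784748e-04 -1.43059586e-03 -9.99998934e-01]] [-0.26737543 -0.03641674 -0.37281601] 0.08508625701080187
scene {'vertical_fov': 56.263, 'cx': 255.644, 'cy': 189.366, 'view': [[-0.881, -0.473, -0.026, 0.484], [0.189, -0.401, 0.896, -0.195], [-0.434, 0.784, 0.443, -0.879], [0.0, 0.0, 0.0, 1.0]]}
fov [[-0.881, 0.189, -0.434, 0.082], [-0.473, -0.401, 0.784, 0.84], [-0.026, 0.896, 0.443, 0.577]] 0.0040283203125
scene hub [([0.437, 0.753, 0.064, 0.125], 0.96), ([0.344, 0.724, 0.07, 0.115], 0.91), ([0.556, 0.758, 0.083, 0.133], 0.89), ([0.494, 0.665, 0.063, 0.106], 0.83)]
scene stand [([0.502, 0.568, 0.126, 0.145], 0.8)]
side {'vertical_fov': 42.689, 'cx': 258.135, 'cy': 187.132, 'view': [[0.875, -0.485, -0.006, -0.461], [0.258, 0.455, 0.853, -0.247], [-0.411, -0.747, 0.523, -1.508], [0.0, 0.0, 0.0, 1.0]]}
fov [[0.875, 0.258, -0.411, -0.153], [-0.485, 0.455, -0.747, -1.238], [-0.006, 0.853, 0.523, 0.996]] 0.0038045247395833335
side hub [([0.41, 0.499, 0.042, 0.062], 0.84), ([0.438, 0.436, 0.031, 0.049], 0.76), ([0.341, 0.492, 0.028, 0.076], 0.75), ([0.384, 0.451, 0.018, 0.067], 0.62)]
side stand [([0.494, 0.528, 0.094, 0.096], 0.83)]
wrist {'vertical_fov': 68.035, 'cx': 256.573, 'cy': 189.296, 'tool_from_camera': [[-0.001, 0.957, 0.289, 0.073], [1.0, 0.001, 0.0, -0.001], [-0.0, 0.289, -0.957, -0.144], [0.0, 0.0, 0.0, 1.0]]}
fov [[1.0, 0.001, 0.001, 0.549], [-0.001, 0.957, 0.289, 0.073], [-0.0, -0.289, 0.957, 0.375]] 0.004140218098958333
wrist hub [([0.314, 0.018, 0.1, 0.036], 0.71)]
wrist stand [([0.463, 0.319, 0.305, 0.373], 0.85)]
```

View pics/scene.png

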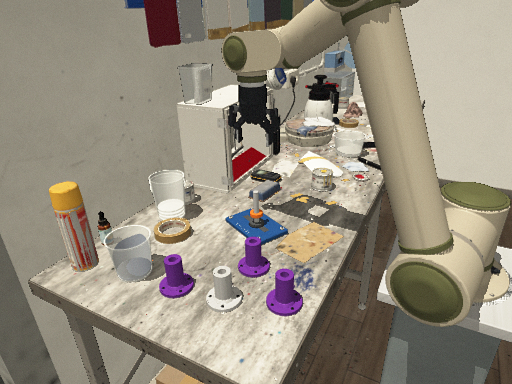

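View pics/side.png

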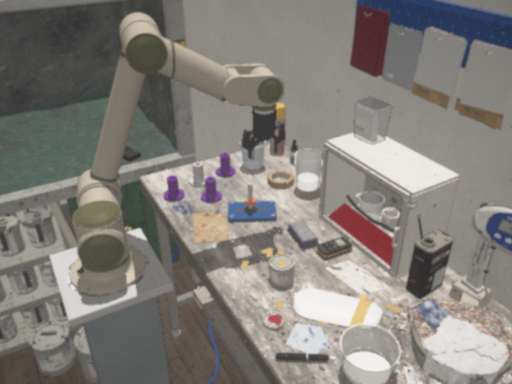

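The scene picture shows four hub shapes: purple ones at (175,278), (253,257) and (285,292), and a silver-grey one at (224,288). The silver one is also at (197,175) in side. It is the only bare aluminium one, so it should be the hub. I'll confirm that in a crop and measure.

Run:
```python
from h import *
z=np.load('scene.npz');p,d=z['p'],z['d']; C=cloud('scene',d)
cv2.imwrite('pics/crop1.png',cv2.resize(p[190:330,140:320,::-1],(720,560),interpolation=cv2.INTER_CUBIC))
def fitc(X):
    A=np.c_[2*X[:,:2],np.ones(len(X))]; s=np.linalg.lstsq(A,(X[:,:2]**2).sum(1),rcond=None)[0]; return s[:2],np.sqrt(s[2]+s[:2]@s[:2])
for n in ['scene','side']:
  z=np.load(n+'.npz');p,d=z['p'],z['d']; C=cloud(n,d)
  cams.get_image(n)
  print(n)
  for q in ['hub','yellow_tin','masking_tape','sanding_block','film_gauge','stand','stop_ring']:
   for o in cams.outline_of(n,q):
    if o['p']<.4: continue
    m=o['mask']&(d>0); X=C[m]; col=np.median(p[m],0)
    X=X[(X[:,2]>-.01)]
    r=[]
    if q=='hub':
        S=X[(X[:,2]>.02)&(X[:,2]<.072)]; c,R=fitc(S); r=['sleeve',c.round(4),R.round(4),'top',np.percentile(X[:,2],98).round(3)]
    print(q,round(o['p'],2),col,'med',np.median(X,0).round(3),'lo',np.percentile(X,3,0).round(3),'hi',np.percentile(X,97,0).round(3),*r)
```

```text
scene
hub 0.97 [101.  46. 120.] med [0.317 0.306 0.018] lo [0.288 0.264 0.003] hi [0.357 0.328 0.082] sleeve [0.3222 0.2935] 0.0172 top 0.082
hub 0.81 [ 91.  41. 113.] med [0.559 0.369 0.02 ] lo [0.534 0.329 0.004] hi [0.598 0.394 0.082] sleeve [0.5687 0.3583] 0.017 top 0.082
hub 0.67 [ 94.  42. 116.] med [0.433 0.227 0.021] lo [0.406 0.187 0.004] hi [0.473 0.25  0.082] sleeve [0.4549 0.187 ] 0.0456 top 0.082
hub 0.56 [165. 161. 150.] med [0.438 0.355 0.022] lo [0.413 0.315 0.006] hi [0.479 0.378 0.082] sleeve [0.4453 0.3442] 0.0167 top 0.082
hub 0.49 [ 48.  95. 150.] med [0.515 0.058 0.017] lo [0.437 0.    0.005] hi [0.603 0.11  0.105] sleeve [0.5253 0.035 ] 0.0315 top 0.112
yellow_tin 0.66 [165.5 157.5 135. ] med [ 0.433 -0.271  0.046] lo [ 0.404 -0.323  0.005] hi [ 0.469 -0.26   0.064]
yellow_tin 0.5 [ 49.  95. 150.] med [0.516 0.059 0.017] lo [ 0.438 -0.002  0.003] hi [0.605 0.11  0.102]
yellow_tin 0.4 [59. 57. 51.] med [ 0.648 -0.254  0.026] lo [ 0.599 -0.289  0.008] hi [ 0.7   -0.242  0.03 ]
masking_tape 0.73 [158. 134.  97.] med [0.723 0.19  0.021] lo [0.677 0.139 0.003] hi [0
[... 715 characters left out ...]
op 0.08
hub 0.61 [136. 133. 131.] med [0.44  0.325 0.028] lo [0.417 0.306 0.003] hi [0.473 0.358 0.079] sleeve [0.4451 0.3321] 0.0143 top 0.08
hub 0.58 [103.5  74.  114. ] med [0.435 0.196 0.021] lo [0.408 0.173 0.   ] hi [0.476 0.236 0.08 ] sleeve [0.4406 0.2074] 0.0172 top 0.08
yellow_tin 0.53 [138. 135. 133.] med [0.439 0.326 0.028] lo [0.413 0.303 0.002] hi [0.467 0.363 0.08 ]
masking_tape 0.69 [143. 130. 117.] med [0.727 0.178 0.017] lo [ 0.677  0.126 -0.002] hi [0.778 0.231 0.027]
film_gauge 0.67 [95. 89. 81.] med [ 0.647 -0.284  0.024] lo [ 0.6   -0.303  0.008] hi [ 0.699 -0.254  0.029]
stand 0.8 [ 84. 111. 147.] med [0.518 0.033 0.014] lo [ 0.444 -0.03   0.001] hi [0.605 0.104 0.097]
```

View pics/crop1.png

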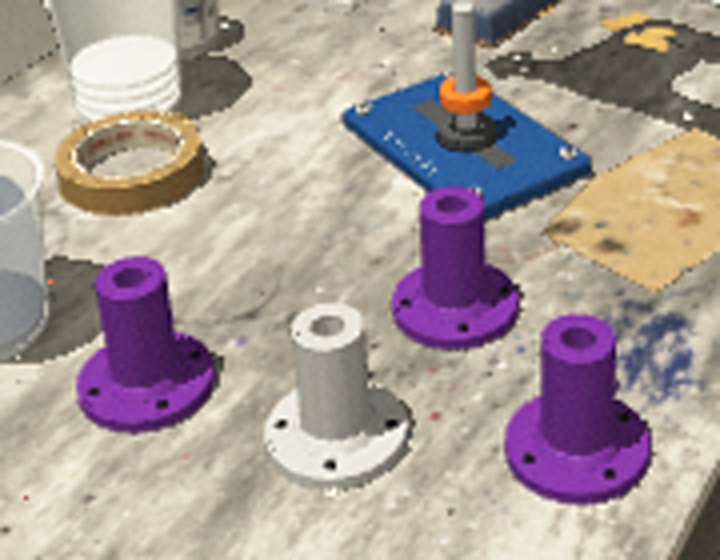

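The crop confirms it. Silver aluminium hub at scene (224,288), three purple decoys round it. The stand carries an upright rod with an orange ring held above the black foot. Hub axis is at about (0.445, 0.338). I'll measure the rod in the wrist picture I already have.

```bash
cat >> h.py <<'E'
def fitc(X):
    A=np.c_[2*X[:,:2],np.ones(len(X))]; s=np.linalg.lstsq(A,(X[:,:2]**2).sum(1),rcond=None)[0]; return s[:2],np.sqrt(s[2]+s[:2]@s[:2])
E
python3 - <<'E'
from h import *
st=observe(); z=np.load('wrist.npz');p,d=z['p'],z['d']; C=cloud('wrist',d,st)
for lo,hi in [(.1,.135),(.085,.1),(.04,.07),(.02,.03),(.008,.02)]:
    m=(d>0)&(C[...,2]>lo)&(C[...,2]<hi)&(np.abs(C[...,0]-.52)<.1)&(np.abs(C[...,1]-.04)<.09)
    X=C[m]
    if len(X)>5: print(lo,len(X),np.median(X,0).round(4),X.min(0).round(4),X.max(0).round(4),np.argwhere(m).mean(0).round(1))
    if lo==.008:
        hsv=cv2.cvtColor(p,cv2.COLOR_RGB2HSV); b=m&(hsv[...,0]>95)&(hsv[...,0]<125)&(hsv[...,1]>120)
        r=cv2.minAreaRect((C[b][:,:2]*1000).astype(np.float32)); print('plate',r)
        h=cv2.convexHull((C[b][:,:2]*1000).astype(np.float32))
cv2.imwrite('pics/w1.png',p[...,::-1])
E
```

```text
0.1 293 [0.5216 0.0482 0.1232] [0.5135 0.0402 0.1004] [0.5286 0.0554 0.1249] [132.8 225.1]
0.085 28 [0.5259 0.053  0.094 ] [0.5169 0.044  0.085 ] [0.5286 0.0554 0.0999] [126.1 232. ]
0.04 598 [0.5258 0.0533 0.0575] [0.5023 0.0293 0.0405] [0.5397 0.0661 0.07  ] [124.6 233.3]
0.02 398 [0.5319 0.0532 0.0217] [ 0.4371 -0.0284  0.02  ] [0.614  0.1206 0.0295] [118.6 237. ]
0.008 10881 [0.5257 0.0499 0.0165] [ 0.4278 -0.0384  0.0114] [0.62 0.13 0.02] [123.  236.3]
plate ((525.587890625, 45.67869567871094), (108.82884979248047, 168.1290740966797), 63.534542083740234)
```

View pics/w1.png

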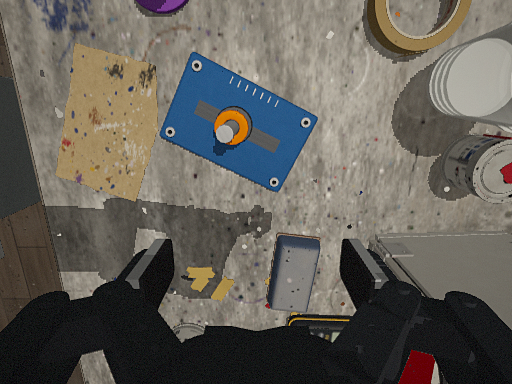

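Call:
move_arm(jaw=[8.5,8.5,8.5,8.5,8.5,8.5,8.5,8.5,8.5,8.5,8.5,8.5], dp=[[2.9,-0.9,0],[2.9,-0.9,0],[2.9,-0.9,0],[2.9,-0.9,0],[2.9,-0.9,0],[2.9,-0.9,0],[2.9,-0.9,0],[2.9,-0.9,0],[2.9,-0.9,0],[2.9,-0.9,0],[2.9,-0.9,0],[2.0,-0.6,0]], turn=[[0,0,0],[0,0,0],[0,0,0],[0,0,0],[0,0,0],[0,0,0],[0,0,0],[0,0,0],[0,0,0],[0,0,0],[0,0,0],[0,0,0]])

```text
time_s: 2.25
position: [0.4439, 0.3412, 0.2313]
tool_rot: [[-0.001, 1.0, -0.0], [1.0, 0.001, 0.0], [0.0, -0.0, -1.0]]
ft_force: [0.6, -0.3, -0.2]
grip_width: 0.0847
gripper_force: 0.0
```

Wrist picture: stand plate yawed about -26.5° with its centre near (238,122) px. The rod end is at (224,132), at world (0.521, 0.048, 0.123), on the slot line and about 5 mm toward the stand's -x. Now the hub, from near.

```bash
cat > m.py <<'E'
from h import *
import sys
def top(zt,g,rad,name):
    st=observe(); p,d=cams.get_image('wrist'); C=cloud('wrist',d,st)
    m=(d>0)&(np.abs(C[...,2]-zt)<.006)&(np.hypot(C[...,0]-g[0],C[...,1]-g[1])<rad)
    h,_=cv2.findContours(m.astype(np.uint8),cv2.RETR_EXTERNAL,cv2.CHAIN_APPROX_NONE); h=max(h,key=cv2.contourArea)
    (u,v),ax,_=cv2.fitEllipse(h)
    f,cx,cy,M,c=cam('wrist',st)
    # intersect ray with z=zt
    r=M[:3,:3]@np.array([(u-cx)/f,-(v-cy)/f,-1]); t=(zt-M[2,3])/r[2]; P=M[:3,3]+t*r
    R=np.array(st['tool_rot']); T=R.T@(P-np.array(st['position']))
    print('px',u,v,ax,'med z',np.median(C[m][:,2]).round(4),'world',P.round(4),'tool offs cm',(T*100).round(2),'ctr',np.median(C[m],0).round(4)); 
    cv2.imwrite('pics/%s.png'%name,p[...,::-1]); return st,p,C
E
python3 - <<'E'
from m import *
top(.080,(.445,.338),.04,'w2')
E
```

```text
px 259.6053161621094 174.67727661132812 (35.8237419128418, 35.950469970703125) med z 0.0811 world [0.4462 0.3413 0.08  ] tool offs cm [ 0.    0.24 15.13] ctr [0.4466 0.3414 0.0811]
```

View pics/w2.png

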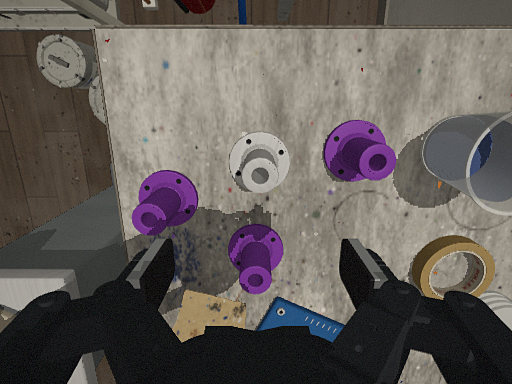

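The hub axis is at (260,175) px, world (0.446, 0.341). That puts it 2.4 mm off along tool y. The fingers clear the purple hubs, so I'll descend.

Call:
move_arm(jaw=[8.5,8.5,8.5,8.5,8.5,8.5,8.5,8.5,8.5], dp=[[0,0.24,2.0],[0,0,3.0],[0,0,3.0],[0,0,3.0],[0,0,3.0],[0,0,3.0],[0,0,2.0],[0,0,0.8],[0,0,0]], turn=[[0,0,0],[0,0,0],[0,0,0],[0,0,0],[0,0,0],[0,0,0],[0,0,0],[0,0,0],[0,0,0]])

```text
time_s: 3.05
position: [0.4468, 0.3385, 0.0319]
tool_rot: [[0.0, 1.0, -0.003], [1.0, -0.0, -0.001], [-0.001, -0.003, -1.0]]
ft_force: [-0.3, 0.6, 1.0]
grip_width: 0.0849
gripper_force: 0.0
```

Call:
move_arm(jaw=[4.5,4.2,4.0,3.8,3.6,3.4,3.2,3.2,3.2,3.2], dp=[[0,0,0],[0,0,0],[0,0,0],[0,0,0],[0,0,0],[0,0,0],[0,0,0],[0,0,0],[0,0,0],[0,0,0]], turn=[[0,0,0],[0,0,0],[0,0,0],[0,0,0],[0,0,0],[0,0,0],[0,0,0],[0,0,0],[0,0,0],[0,0,0]], force=50)

```text
time_s: 3.88
position: [0.4479, 0.3392, 0.0348]
tool_rot: [[-0.0, 1.0, 0.002], [1.0, 0.0, 0.001], [0.001, 0.002, -1.0]]
ft_force: [-1.4, -1.5, 6.8]
grip_width: 0.0391
gripper_force: 49.8
```

Call:
move_arm(jaw=[3.2,3.2,3.2,3.2,3.2,3.2,3.2,3.2,3.2], dp=[[0,0,0],[0,0,-0.5],[0,0,-1.5],[0,0,-3],[0,0,-3],[0,0,-3],[0,0,-3],[0,0,-3],[0,0,-1]], turn=[[0,0,0],[0,0,0],[0,0,0],[0,0,0],[0,0,0],[0,0,0],[0,0,0],[0,0,0],[0,0,0]])

```text
time_s: 4.63
position: [0.4481, 0.3394, 0.2183]
tool_rot: [[-0.0, 1.0, 0.006], [1.0, 0.0, 0.003], [0.003, 0.006, -1.0]]
ft_force: [1.3, -0.7, -2.4]
grip_width: 0.0392
gripper_force: 51.2
```

Call:
move_arm(jaw=[3.2,3.2,3.2,3.2], dp=[[0,0,0],[0,0,0],[0,0,0],[0,0,0]], turn=[[0,0,0],[0,0,0],[0,0,0],[0,0,0]])

```text
time_s: 4.97
position: [0.4468, 0.3387, 0.2118]
tool_rot: [[0.0, 1.0, -0.003], [1.0, -0.0, -0.001], [-0.001, -0.003, -1.0]]
ft_force: [0.2, -0.1, -3.3]
grip_width: 0.0393
gripper_force: 51.1
```

Run:
```python
from m import *
for i in range(3):
  s=observe(); print(s['time_s'],np.round(s['position'],4),np.round(s['ft_force'],2),np.round(s['wrist_torque'],3)); 
  if i<2: cams.get_image('wrist')
s=observe()
top(s['position'][2]+.047,s['position'][:2],.04,'w3')
```

```text
4.9667 [0.4468 0.3387 0.2118] [ 0.17 -0.11 -3.26] [-0.012  0.029 -0.004]
5.0167 [0.4469 0.3388 0.212 ] [-0.15  0.33 -3.2 ] [ 0.039  0.019 -0.031]
5.0667 [0.4471 0.3388 0.2122] [ 0.07  0.3  -3.07] [0.012 0.02  0.004]
px 244.26707458496094 284.2936706542969 (83.08975219726562, 140.44583129882812) med z 0.2585 world [0.4414 0.3432 0.2592] tool offs cm [ 0.43 -0.58 -4.7 ] ctr [0.4464 0.3451 0.2585]
```

View pics/w3.png

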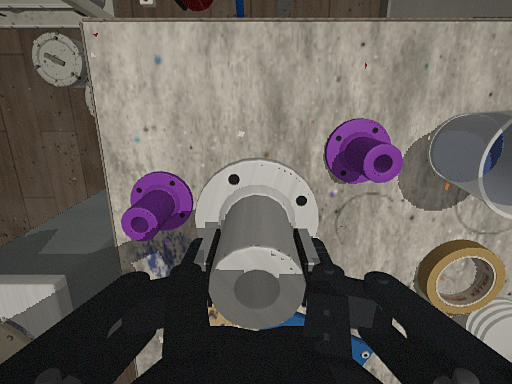

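The hub is held square, with its bore at (258,290) px. That puts the hub axis about 2 mm toward tool +x from the TCP, in agreement with the pose readings. Next I refine the rod from the first wrist picture.

Run:
```python
from h import *
z=np.load('wrist.npz');p,d=z['p'],z['d']
st=dict(position=[.54972,.00006,.23069],tool_rot=[[-3.2e-5,1,-.00143],[1,3.3e-5,.00029],[.00029,-.00143,-1]])
C=cloud('wrist',d,st); f,cx,cy,M,c=cam('wrist',st)
def ray(u,v,zt):
    r=M[:3,:3]@np.array([(u-cx)/f,-(v-cy)/f,-1]); return M[:3,3]+(zt-M[2,3])/r[2]*r
m=(C[...,2]>.116)&(np.hypot(C[...,0]-.5213,C[...,1]-.0478)<.015)
h,_=cv2.findContours(m.astype(np.uint8),0,1);e=cv2.fitEllipse(max(h,key=len)); print(e,np.median(C[m],0),m.sum()); print('rod',ray(*e[0],.122).round(4))
hsv=cv2.cvtColor(p,cv2.COLOR_RGB2HSV); b=(hsv[...,0]>95)&(hsv[...,0]<125)&(hsv[...,1]>120)&(abs(C[...,2]-.015)<.006)
h,_=cv2.findContours(b.astype(np.uint8),0,1); r=cv2.minAreaRect(max(h,key=cv2.contourArea)); 
B=np.array([ray(u,v,.015)[:2] for u,v in cv2.boxPoints(r)]);print(r,B.mean(0).round(4),B.round(4).tolist())
```

```text
((224.42926025390625, 133.30825805664062), (17.300344467163086, 17.84869384765625), 6.871574878692627) [0.52060675 0.04819106 0.12267203] 266
rod [0.5206 0.0479 0.122 ]
((234.10891723632812, 123.7936019897461), (142.33682250976562, 90.67400360107422), 27.824094772338867) [0.5223 0.0457] [[0.416, 0.0407], [0.4747, 0.1314], [0.6242, 0.0571], [0.5742, -0.0464]]
```

Call:
move_arm(jaw=[3.2,3.2,3.2,3.2,3.2,3.2,3.2,3.2,3.2,3.2,3.2], dp=[[-1.3,0.4,0],[-2.8,0.7,0],[-2.8,0.7,0],[-2.8,0.7,0],[-2.8,0.7,0],[-2.8,0.7,0],[-2.8,0.7,0],[-2.8,0.7,0],[-2.8,0.7,0],[-2.8,0.7,0],[-2.8,0.7,0]], turn=[[0,0,0],[0,0,0],[0,0,0],[0,0,0],[0,0,0],[0,0,0],[0,0,0],[0,0,0],[0,0,0],[0,0,0],[0,0,0]])

```text
time_s: 6.03
position: [0.5213, 0.0439, 0.2132]
tool_rot: [[0.0, 1.0, -0.0], [1.0, -0.0, -0.0], [-0.0, -0.0, -1.0]]
ft_force: [1.5, 0.4, -3.5]
grip_width: 0.039
gripper_force: 51.1
```

Call:
move_arm(jaw=[3.2,3.2,3.2,3.2,3.2,3.2], dp=[[0,0,1],[0,0,2],[0,0,1],[0,0,0],[0,0,0],[0,0,0]], turn=[[0,0,0],[0,0,0],[0,0,0],[0,0,0],[0,0,0],[0,0,0]])

```text
time_s: 6.53
position: [0.5217, 0.0457, 0.1741]
tool_rot: [[0.0, 1.0, 0.001], [1.0, -0.0, -0.0], [-0.0, 0.001, -1.0]]
ft_force: [0.7, -0.3, -3.0]
grip_width: 0.0396
gripper_force: 51.1
```

Run:
```python
from h import *
for n in ['scene','side']:
  s=observe(); print(s['time_s'],np.round(s['position'],4),np.round(s['ft_force'],2),np.round(s['wrist_torque'],3),np.round(s['tool_rot'],4).tolist())
  p,d=cams.get_image(n); np.savez(n+'2',p=p,d=d)
  f,cx,cy,M,c=cam(n); V=np.array(c['view']); q=V@np.r_[.5208,.0479,.122,1]; u,v=cx+f*q[0]/-q[2],cy-f*q[1]/-q[2]; print(n,u,v,-q[2]/f*1000)
  u,v=int(u),int(v); cv2.imwrite(f'pics/c_{n}.png',cv2.resize(p[v-35:v+35,u-25:u+25,::-1],(400,560),interpolation=cv2.INTER_CUBIC))
cv2.imwrite('pics/c2.png',np.hstack([cv2.imread(f'pics/c_{n}.png') for n in ['scene','side']]))
```

```text
6.5333 [0.5217 0.0457 0.1741] [ 0.72 -0.33 -2.98] [-0.021  0.001  0.063] [[0.0, 1.0, 0.0012], [1.0, -0.0, -0.0003], [-0.0003, 0.0012, -1.0]]
scene 255.559167501852 191.58857641710074 2.8212385577606924
6.5833 [0.5218 0.0458 0.1742] [-0.93  0.27 -3.59] [ 0.048 -0.026 -0.01 ] [[-0.0001, 1.0, 0.0016], [1.0, 0.0001, -0.0003], [-0.0003, 0.0016, -1.0]]
side 249.6314258336862 183.404139543607 3.448352234850173
```

View pics/c2.png

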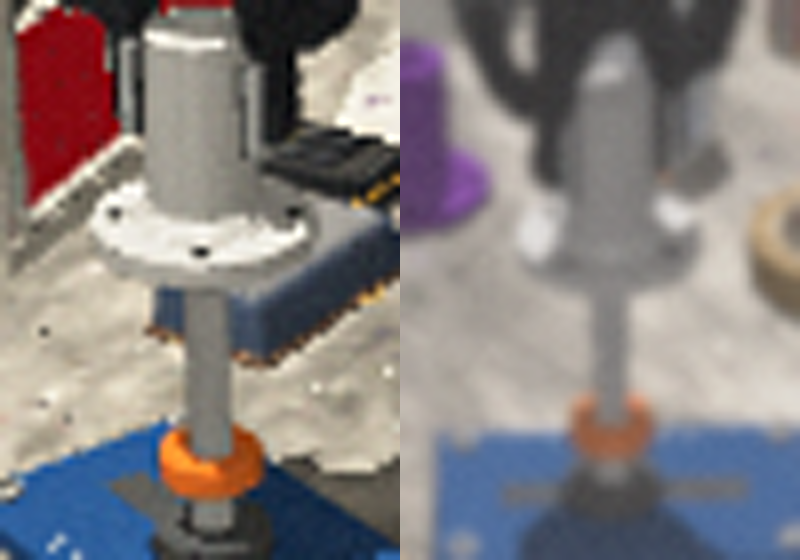

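Scene crop: the flange centre at about x=202 sits roughly 1 mm left of the rod axis (about 206). In the side crop both are at about 612. So alignment is within about 1 mm. I'll correct slightly and feel down.

Call:
move_arm(jaw=[3.2,3.2,3.2,3.2,3.2,3.2,3.2], dp=[[-0.04,-0.07,0.5],[0,0,0.6],[0,0,0.4],[0,0,0.2],[0,0,0],[0,0,0],[0,0,0]], turn=[[0,0,0],[0,0,0],[0,0,0],[0,0,0],[0,0,0],[0,0,0],[0,0,0]])

```text
time_s: 7.22
position: [0.5208, 0.0456, 0.1564]
tool_rot: [[-0.0, 1.0, 0.0], [1.0, 0.0, -0.0], [-0.0, 0.0, -1.0]]
ft_force: [0.8, 0.6, -2.8]
grip_width: 0.0392
gripper_force: 51.1
```

Call:
move_arm(jaw=[3.2,3.2,3.2,3.2,3.2,3.2], dp=[[0,0,0.1],[0,0,0.1],[0,0,0.1],[0,0,0],[0,0,0],[0,0,0]], turn=[[0,0,0],[0,0,0],[0,0,0],[0,0,0],[0,0,0],[0,0,0]])

```text
time_s: 7.72
position: [0.5207, 0.0456, 0.1533]
tool_rot: [[0.0, 1.0, -0.0], [1.0, -0.0, 0.0], [0.0, -0.0, -1.0]]
ft_force: [0.4, 0.6, -3.1]
grip_width: 0.0393
gripper_force: 51.1
```

```bash
cat > s.py <<'E'
from h import *
for i in range(3):
  s=observe(); print(s['time_s'],np.round(s['position'],4),np.round(s['ft_force'],2),np.round(s['wrist_torque'],3),s['gripper_force'])
  if i<2: cams.get_image('wrist')
E
python3 s.py
```

```text
7.7167 [0.5207 0.0456 0.1533] [ 0.4   0.58 -3.14] [ 0.086 -0.103 -0.019] 51.13482177257538
7.7667 [0.5207 0.0456 0.1533] [ 0.38  0.88 -3.54] [ 0.101 -0.087 -0.017] 51.13447666168213
7.8167 [0.5207 0.0456 0.1533] [ 0.83  0.26 -3.96] [ 0.129 -0.109  0.032] 51.13368630409241
```

Call:
move_arm(jaw=[3.2,3.2,3.2,3.2], dp=[[0,0,0.1],[0,0,0.1],[0,0,0],[0,0,0]], turn=[[0,0,0],[0,0,0],[0,0,0],[0,0,0]])

```text
time_s: 8.15
position: [0.5207, 0.0456, 0.1512]
tool_rot: [[0.0, 1.0, -0.0], [1.0, -0.0, 0.0], [0.0, -0.0, -1.0]]
ft_force: [-0.1, 0.0, -3.6]
grip_width: 0.0394
gripper_force: 51.1
```

```bash
python3 s.py
```

```text
8.15 [0.5207 0.0456 0.1512] [-0.06  0.02 -3.56] [ 0.058 -0.139 -0.041] 51.1449658870697
8.2 [0.5207 0.0456 0.1513] [ 1.13  0.59 -3.79] [ 0.09  -0.137  0.001] 51.14394664764404
8.25 [0.5207 0.0456 0.1513] [ 0.84  0.77 -3.96] [ 0.131 -0.154  0.002] 51.144797801971436
```

Call:
move_arm(jaw=[3.2,3.2,3.2,3.2,3.2], dp=[[0,0,0.1],[0,0,0.1],[0,0,0.1],[0,0,0],[0,0,0]], turn=[[0,0,0],[0,0,0],[0,0,0],[0,0,0],[0,0,0]])

```text
time_s: 8.67
position: [0.5207, 0.0456, 0.1482]
tool_rot: [[0.0, 1.0, -0.0], [1.0, -0.0, 0.0], [0.0, -0.0, -1.0]]
ft_force: [0.4, 0.4, -3.1]
grip_width: 0.0393
gripper_force: 51.2
```

```bash
python3 s.py
```

```text
8.6667 [0.5207 0.0456 0.1482] [ 0.43  0.44 -3.12] [ 0.134 -0.172 -0.023] 51.16090804338455
8.7167 [0.5207 0.0456 0.1483] [ 0.03  0.38 -3.96] [ 0.136 -0.148 -0.012] 51.16209268569946
8.7667 [0.5207 0.0456 0.1483] [ 0.59  1.57 -2.51] [ 0.152 -0.171 -0.012] 51.16215169429779
```

No vertical load with the underside about 6 mm below the rod's end, so the rod is in the bore. The slight side force asks for a shift toward +x and +y. I'll centre and go down.

Call:
move_arm(jaw=[3.2,3.2,3.2,3.2], dp=[[0.05,0.05,0],[0,0,0.2],[0,0,0],[0,0,0]], turn=[[0,0,0],[0,0,0],[0,0,0],[0,0,0]])

```text
time_s: 9.1
position: [0.521, 0.0461, 0.1461]
tool_rot: [[-0.0, 1.0, -0.001], [1.0, 0.0, -0.0], [-0.0, -0.001, -1.0]]
ft_force: [0.1, -0.6, -3.1]
grip_width: 0.0398
gripper_force: 51.2
```

```bash
python3 s.py
```

```text
9.1 [0.521  0.0461 0.1461] [ 0.12 -0.61 -3.11] [-0.026 -0.019 -0.036] 51.17014557123184
9.15 [0.5211 0.0461 0.1462] [ 0.72  0.44 -3.12] [ 0.001 -0.022  0.025] 51.168974339962006
9.2 [0.5211 0.0461 0.1463] [ 0.47  0.55 -3.52] [-0.036  0.032 -0.02 ] 51.169621646404266
```

Torques are now zero, so the hub is free on the rod. I'll go down to just above the ring.

Call:
move_arm(jaw=[3.2,3.2,3.2,3.2,3.2,3.2,3.2,3.2,3.2], dp=[[0,0,0.5],[0,0,0.6],[0,0,0.6],[0,0,0.6],[0,0,0.6],[0,0,0.6],[0,0,0.3],[0,0,0],[0,0,0]], turn=[[0,0,0],[0,0,0],[0,0,0],[0,0,0],[0,0,0],[0,0,0],[0,0,0],[0,0,0],[0,0,0]])

```text
time_s: 9.95
position: [0.5212, 0.0461, 0.1082]
tool_rot: [[-0.0, 1.0, -0.0], [1.0, 0.0, 0.0], [0.0, -0.0, -1.0]]
ft_force: [0.9, -0.2, -3.2]
grip_width: 0.0394
gripper_force: 51.2
```

```bash
python3 s.py
```

```text
9.95 [0.5212 0.0461 0.1082] [ 0.92 -0.22 -3.16] [-0.015 -0.051  0.025] 51.15414261817932
10.0 [0.5213 0.0461 0.1085] [ 0.59 -1.1  -2.84] [-0.035  0.006  0.026] 51.154116690158844
10.05 [0.5214 0.0461 0.1086] [ 0.02  0.11 -3.17] [-0.015 -0.041 -0.067] 51.154199838638306
```

Call:
move_arm(jaw=[3.2,3.2,3.2,3.2,3.2,3.2,3.2,3.2,3.2,3.2,3.2,3.2], dp=[[0,0,0.15],[0,0,0.15],[0,0,0.15],[0,0,0.15],[0,0,0.15],[0,0,0.15],[0,0,0.15],[0,0,0.15],[0,0,0.15],[0,0,0.15],[0,0,0.15],[0,0,0.15]], turn=[[0,0,0],[0,0,0],[0,0,0],[0,0,0],[0,0,0],[0,0,0],[0,0,0],[0,0,0],[0,0,0],[0,0,0],[0,0,0],[0,0,0]])

```text
time_s: 11.05
position: [0.5212, 0.0461, 0.0903]
tool_rot: [[0.0, 1.0, 0.0], [1.0, -0.0, -0.0], [-0.0, 0.0, -1.0]]
ft_force: [-1.7, -0.2, 3.9]
grip_width: 0.0394
gripper_force: 51.7
```

Call:
move_arm(jaw=[3.2,3.2,3.2,3.2,3.2,3.2,3.2,3.2,3.2,3.2], dp=[[0,0,0.15],[0,0,0.15],[0,0,0.15],[0,0,0.15],[0,0,0.15],[0,0,0.15],[0,0,0.1],[0,0,0.1],[0,0,0],[0,0,0]], turn=[[0,0,0],[0,0,0],[0,0,0],[0,0,0],[0,0,0],[0,0,0],[0,0,0],[0,0,0],[0,0,0],[0,0,0]])

```text
time_s: 11.88
position: [0.5213, 0.0461, 0.0799]
tool_rot: [[-0.0, 1.0, 0.001], [1.0, 0.0, -0.0], [-0.0, 0.001, -1.0]]
ft_force: [-2.2, 0.5, 5.1]
grip_width: 0.0396
gripper_force: 51.8
```

```bash
python3 s.py
```

```text
11.8833 [0.5213 0.0461 0.0799] [-2.18  0.5   5.1 ] [-0.049  0.49  -0.019] 51.82976692914963
11.9333 [0.5213 0.0461 0.0799] [-2.3   0.17  4.6 ] [0.    0.477 0.012] 51.82294249534607
11.9833 [0.5213 0.0461 0.0798] [-2.53 -0.28  5.57] [0.001 0.459 0.036] 51.817600429058075
```

Call:
move_arm(jaw=[3.2,3.2,3.2,3.2,3.2,3.2,3.2,3.2,3.2], dp=[[0,-0.02,0.1],[0,0,0.1],[0,0,0.1],[0,0,0.1],[0,0,0.1],[0,0,0.1],[0,0,0.1],[0,0,0.1],[0,0,0]], turn=[[0,0,0],[0,0,0],[0,0,0],[0,0,0],[0,0,0],[0,0,0],[0,0,0],[0,0,0],[0,0,0]])

```text
time_s: 12.73
position: [0.5212, 0.0461, 0.0716]
tool_rot: [[-0.0, 1.0, 0.001], [1.0, 0.0, -0.0], [-0.0, 0.001, -1.0]]
ft_force: [-2.0, 0.5, 4.8]
grip_width: 0.0395
gripper_force: 51.8
```

Call:
move_arm(jaw=[3.2,3.2,3.2], dp=[[0,0,0.07],[0,0,0],[0,0,0]], turn=[[0,0,0],[0,0,0],[0,0,0]])

```text
time_s: 12.98
position: [0.5213, 0.0461, 0.071]
tool_rot: [[-0.0, 1.0, 0.001], [1.0, 0.0, -0.0], [-0.0, 0.001, -1.0]]
ft_force: [-2.0, 0.7, 4.4]
grip_width: 0.0396
gripper_force: 51.8
```

Call:
move_arm(jaw=[3.2,3.2,3.2], dp=[[0,0,0.05],[0,0,0],[0,0,0]], turn=[[0,0,0],[0,0,0],[0,0,0]])

```text
time_s: 13.23
position: [0.5212, 0.0461, 0.0706]
tool_rot: [[0.0, 1.0, 0.001], [1.0, -0.0, -0.0], [-0.0, 0.001, -1.0]]
ft_force: [-2.4, 0.7, 6.3]
grip_width: 0.0393
gripper_force: 51.8
```

```bash
python3 s.py
```

```text
13.2333 [0.5212 0.0461 0.0706] [-2.39  0.7   6.34] [0.072 0.431 0.046] 51.80378258228302
13.2833 [0.5212 0.0461 0.0706] [-1.27 -0.74  6.83] [-0.021  0.417 -0.033] 51.80403918027878
13.3333 [0.5213 0.0461 0.0707] [-1.83  0.39  6.49] [0.06  0.407 0.027] 51.8038684129715
```

Call:
move_arm(jaw=[3.2,3.2,3.2], dp=[[0,0,0.05],[0,0,0],[0,0,0]], turn=[[0,0,0],[0,0,0],[0,0,0]])

```text
time_s: 13.58
position: [0.5213, 0.0461, 0.0704]
tool_rot: [[-0.0, 1.0, 0.001], [1.0, 0.0, -0.0], [-0.0, 0.001, -1.0]]
ft_force: [-3.0, 0.2, 9.9]
grip_width: 0.0394
gripper_force: 52.1
```

```bash
python3 s.py
```

```text
13.5833 [0.5213 0.0461 0.0704] [-3.    0.23  9.91] [0.052 0.587 0.002] 52.08002328872681
13.6333 [0.5213 0.0461 0.0704] [-3.33 -0.78  9.54] [0.015 0.602 0.049] 52.07913011312485
13.6833 [0.5213 0.0461 0.0704] [-2.61 -0.06  8.61] [ 0.052  0.613 -0.001] 52.078991532325745
```

Call:
move_arm(jaw=[3.2,3.2,3.2], dp=[[0,0,0.06],[0,0,0],[0,0,0]], turn=[[0,0,0],[0,0,0],[0,0,0]])

```text
time_s: 13.93
position: [0.5213, 0.0461, 0.0701]
tool_rot: [[-0.0, 1.0, 0.001], [1.0, 0.0, -0.0], [-0.0, 0.001, -1.0]]
ft_force: [-3.8, 0.5, 11.0]
grip_width: 0.0393
gripper_force: 52.3
```

```bash
python3 s.py
```

```text
13.9333 [0.5213 0.0461 0.0701] [-3.84  0.54 10.97] [0.06  0.75  0.024] 52.29386419057846
13.9833 [0.5213 0.0461 0.0701] [-3.37 -0.3  11.02] [0.108 0.813 0.013] 52.291350066661835
14.0333 [0.5213 0.0461 0.0701] [-3.47  0.12 11.86] [0.095 0.756 0.013] 52.290489077568054
```

Call:
move_arm(jaw=[3.2,3.2,3.2,3.2], dp=[[0,0,0.07],[0,0,0],[0,0,0],[0,0,0]], turn=[[0,0,0],[0,0,0],[0,0,0],[0,0,0]])

```text
time_s: 14.37
position: [0.5213, 0.0461, 0.0697]
tool_rot: [[-0.0, 1.0, 0.002], [1.0, 0.0, -0.0], [-0.0, 0.002, -1.0]]
ft_force: [-4.8, 0.1, 15.7]
grip_width: 0.0396
gripper_force: 52.6
```

Call:
move_arm(jaw=[3.2,3.2,3.2,3.2], dp=[[0,0,-0.12],[0,0,0],[0,0,0],[0,0,0]], turn=[[0,0,0],[0,0,0],[0,0,0],[0,0,0]])

```text
time_s: 14.7
position: [0.5213, 0.0461, 0.0703]
tool_rot: [[-0.0, 1.0, 0.001], [1.0, 0.0, -0.0], [-0.0, 0.001, -1.0]]
ft_force: [-2.7, 0.2, 8.8]
grip_width: 0.0396
gripper_force: 52.0
```

```bash
python3 s.py
python3 - <<'E'
from h import *
for n in ['scene','side']:
  p,d=cams.get_image(n); f,cx,cy,M,c=cam(n); q=np.array(c['view'])@np.r_[.5208,.0479,.05,1]; u,v=int(cx+f*q[0]/-q[2]),int(cy-f*q[1]/-q[2])
  cv2.imwrite(f'pics/c_{n}.png',cv2.resize(p[v-35:v+35,u-25:u+25,::-1],(400,560),interpolation=cv2.INTER_CUBIC))
cv2.imwrite('pics/c3.png',np.hstack([cv2.imread(f'pics/c_{n}.png') for n in ['scene','side']]))
E
```

```text
14.7 [0.5213 0.0461 0.0703] [-2.69  0.18  8.78] [0.055 0.607 0.016] 52.028023302555084
14.75 [0.5213 0.0461 0.0703] [-2.4   0.08  9.87] [0.029 0.597 0.008] 52.027869522571564
14.8 [0.5213 0.0461 0.0703] [-2.8   0.27  9.08] [ 0.101  0.591 -0.025] 52.027596831321716
```

View pics/c3.png

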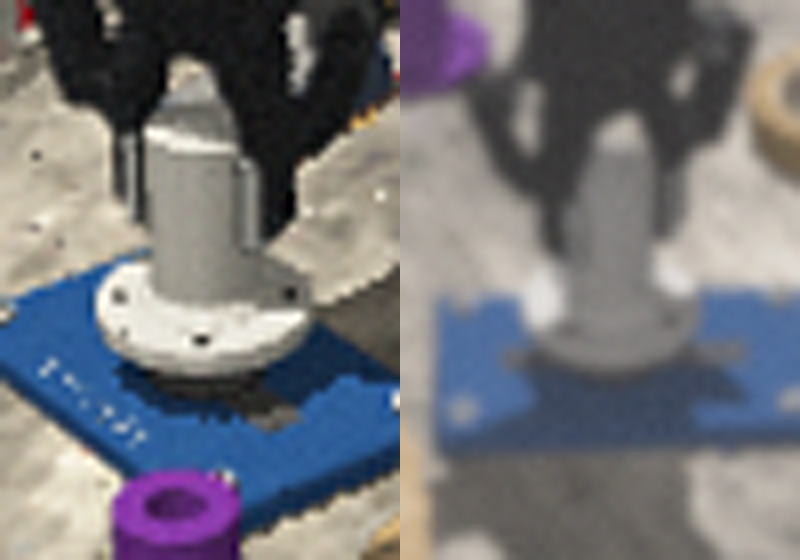

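The crops show the hub seated low over the foot and no orange visible between. Under a 19 N load it springs at about 10 N/mm, which is the rubber buffer alone. I'll relieve the load, then release.

Call:
move_arm(jaw=[3.2,3.2,3.2,3.2], dp=[[0,0,-0.14],[0,0,0],[0,0,0],[0,0,0]], turn=[[0,0,0],[0,0,0],[0,0,0],[0,0,0]])

```text
time_s: 15.23
position: [0.5212, 0.0461, 0.071]
tool_rot: [[0.0, 1.0, 0.001], [1.0, -0.0, 0.0], [0.0, 0.001, -1.0]]
ft_force: [-0.1, 0.1, 2.8]
grip_width: 0.0394
gripper_force: 51.6
```

```bash
python3 s.py
```

```text
15.2333 [0.5212 0.0461 0.071 ] [-0.09  0.05  2.76] [0.091 0.052 0.009] 51.56174182891846
15.2833 [0.5212 0.0461 0.071 ] [ 0.77 -0.71  3.5 ] [0.053 0.052 0.037] 51.57678812742233
15.3333 [0.5212 0.0461 0.071 ] [ 0.23 -0.3   2.66] [-0.012 -0.     0.016] 51.60108357667923
```

Call:
move_arm(jaw=[3.2,3.2,3.2,3.9,4.2,4.6,5.2,6.0,7.0,8.5,8.5,8.5], dp=[[0,0,-0.05],[0,0,0],[0,0,0],[0,0,0],[0,0,0],[0,0,0],[0,0,0],[0,0,0],[0,0,0],[0,0,0],[0,0,0],[0,0,0]], turn=[[0,0,0],[0,0,0],[0,0,0],[0,0,0],[0,0,0],[0,0,0],[0,0,0],[0,0,0],[0,0,0],[0,0,0],[0,0,0],[0,0,0]], force=20)

```text
time_s: 16.33
position: [0.521, 0.0461, 0.0714]
tool_rot: [[-0.0, 1.0, -0.0], [1.0, 0.0, -0.0], [-0.0, -0.0, -1.0]]
ft_force: [0.2, -0.1, 0.4]
grip_width: 0.085
gripper_force: 0.0
```

```bash
python3 s.py
```

```text
16.3333 [0.521  0.0461 0.0714] [ 0.24 -0.07  0.4 ] [-0.003  0.009 -0.027] 0.0
16.3833 [0.521  0.0461 0.0715] [-0.04  0.62  0.44] [-0.021 -0.004 -0.004] 0.0
16.4333 [0.521  0.0461 0.0714] [ 0.6   0.14 -0.02] [ 0.062 -0.006 -0.019] 0.0
```

Call:
move_arm(jaw=[8.5,8.5,8.5,8.5,8.5,8.5,8.5,8.5,8.5,8.5], dp=[[0,0,-1],[0,0,-2],[0,0,-3],[0,0,-3],[0,0,-3],[0,0,-3],[0,0,-2],[0,0,-1],[0,0,0],[0,0,0]], turn=[[0,0,0],[0,0,0],[0,0,0],[0,0,0],[0,0,0],[0,0,0],[0,0,0],[0,0,0],[0,0,0],[0,0,0]])

```text
time_s: 17.27
position: [0.5209, 0.0461, 0.2512]
tool_rot: [[0.0, 1.0, 0.0], [1.0, -0.0, -0.0], [-0.0, 0.0, -1.0]]
ft_force: [-0.6, 0.7, 0.4]
grip_width: 0.0853
gripper_force: 0.0
```

Run:
```python
from h import *
st=observe();p,d=cams.get_image('wrist');C=cloud('wrist',d,st)
m0=(np.hypot(C[...,0]-.521,C[...,1]-.048)<.05)&(d>0)
for lo,hi in [(.03,.08),(.11,.12),(.12,.13)]:
    m=m0&(C[...,2]>lo)&(C[...,2]<hi); X=C[m]; print(lo,len(X),np.median(X,0).round(4) if len(X) else '')
X=C[m0&(C[...,2]>.035)&(C[...,2]<.06)]; A=np.c_[X[:,:2]-X[:,:2].mean(0),np.ones(len(X))]; print('flange top plane',np.linalg.lstsq(A,X[:,2],rcond=None)[0].round(4))
a=p[:,:,::-1]
p,d=cams.get_image('scene'); f,cx,cy,M,c=cam('scene'); q=np.array(c['view'])@np.r_[.5208,.0479,.07,1]; u,v=int(cx+f*q[0]/-q[2]),int(cy-f*q[1]/-q[2])
b=cv2.resize(p[v-32:v+32,u-24:u+24,::-1],(288,384),interpolation=cv2.INTER_CUBIC)
cv2.imwrite('pics/end.png',np.hstack([a,b]))
```

```text
0.03 1852 [0.5205 0.0631 0.048 ]
0.11 987 [0.5204 0.0499 0.1176]
0.12 194 [0.5204 0.0483 0.1227]
flange top plane [0.0004 0.0001 0.0483]
```

View pics/end.png

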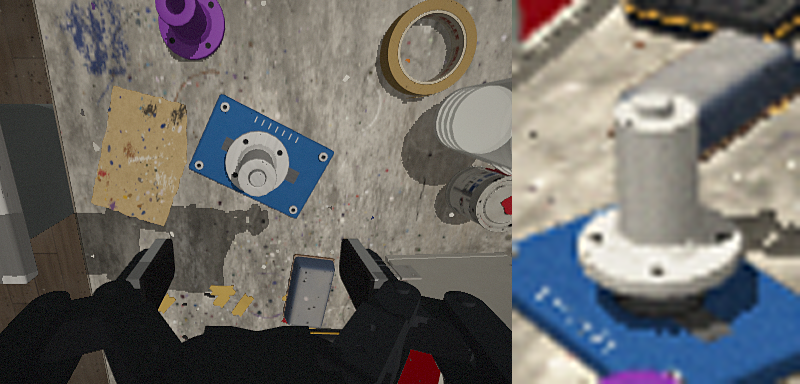

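The hub sits square with its flange top at 47–48 mm. The rod end, at (257,178) px, stands 5.1 mm above the hub's top against the required 5 mm, so the ring is home.

```bash
python3 -c "
from rig import ticket; print(ticket.close_job())"
```

```text
the job is handed in; nothing more can be done
None
```

The hub is on the rod, flange down and square, with the stop ring pushed fully home and the gripper clear. It took about 17 s, the push on the stand peaked at about 19 N, and the job is handed in.

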